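Lock the cookbook stand's prop leg at its length mark

ROBOT

A 6-joint arm with a two-finger parallel gripper is mounted at the origin on a cart in front of the work surface, level with it; the furniture and walls round the work are solid. World frame = base frame: x ahead of the robot, y to its left, z up, the work surface at z = 0. Lengths are in m, angles in rad, forces in N, time in s.
With the tool pointing down it reaches from about 0.25 to 0.775 m from the base axis. Payload 4 kg.
Tool frame: the origin (TCP) lies between the finger pads; the fingertips stand 14 mm ahead of it and the grasp point (between the pads) lies 5 mm behind it (robot.tips_ahead is the distance from the TCP to the fingertips, in m); z points along the fingers, y is the direction in which the jaws open and shut (so a half turn about z gives the same grasp; the last joint's range is limited). The gripper opens to 94 mm and grips with 3 to 60 N. Pads are 16 mm wide; open, the fingers measure 119 mm over their backs; the gripper's body (75 mm by 177 mm) begins 78 mm behind the grasp point.
Start: joints at [-1.3, 0.087, 1.371, -0, 1.684, -0.103], TCP at [0.201, -0.512, 0.22] pointing down, gripper open.
Joint ranges: [-3.1, 3.1], [-0.76, 2.03], [0.27, 2.55], [-1.08, 4.22], [0.17, 2.65], [-2.57, 2.57]. Speed limits (rad/s): [2.79, 2.79, 3.14, 3.14, 3.14, 3.14].

INTERFACE

Orientations are given as [roll, pitch, yaw] about the fixed x, y, z axes, in that order (R = Rz(yaw) Ry(pitch) Rx(roll)).
In Python, from bench import robot, optics, job gives the robot as it stands.
- The arm moves only by the tool apply_moves, never from a script. Its argument "moves" is a list of rows, each a list of 3 entries, a list of its own where there are three numbers: the shift along the tool's x, y, z in cm, then the turn, a rotation vector about the tool's x, y, z in rad, then the opening, from 0 (shut) to 1 (fully open). In form: [[[tx, ty, tz], [rx, ry, rz], grip], ...]. A call has exactly 10 rows; each row is the pose to reach, as a shift and turn from the pose commanded when the call began, along the tool's axes at that moment; what a row does not reach only later rows make up. A row lasts 1/12 s, in which the tool goes at most 41.7 mm and 7.16 degrees, less where a joint would pass 70% of its speed; a pose out of reach is approached as far as the arm can. A call with a gripper value outside its range is refused whole. The fingers move at their own pace and stop on an object; the grip force is fixed at half the most. Time passes only in rows, so rows that repeat a pose let the fingers close, or fill a call up. It gives the time, the measured TCP pose, the force and the opening at its end, in the units of the state.
- robot.get_obs(): the state, without advancing time (a new reading comes with each control period).
- optics.snapshot(name): name is "scene" or "top"; returns the picture (400x640x3 uint8, red, green, blue); there is no depth.
- optics.get_calibration(name): a dict with "fx", "fy", "cx", "cy" (pixels), "k1" (the pictures are not rectified: a ray, as slopes to the right and down, at radius r is drawn at 1 + k1 r^2 times it, then the intrinsics apply), "rvec" (rotation vector, rad) and "tvec" (3), from world to camera coordinates, as OpenCV has them. Camera axes: x right, y down, z forward; pixel columns grow to the right and rows downward; lengths in m; the calibration is good to about 2 mm. A picture is of the moment at which its call begins. get_calibration takes no time and is no camera call.
- job.close_job(): hands the job in, once; it reports no verdict.
The state is a dict: "time": time; "joint_positions": joint angles; "qvel": joint speeds; "joint_torque": joint torques, N m; "tool_pos": TCP position; "ee_rot": TCP orientation; "wrist_force": force on the tool from outside, world axes, zero at the start; "wrist_torque": the same for the moment, N m; "width": finger opening in m.
Only numpy, scipy, OpenCV 4.12 (cv2) and the standard library are available. Lean on these libraries where they do the work, as an engineer would, in place of code of your own. Each camera call takes 0.05 s, during which the arm holds its last target.

TASK

A cookbook stand lies back side up on the worktop. With the lever still open, push its sprung prop leg out with the fingers until the leg's pointer is in line with the small dark clip that marks the length, then, holding the leg there, pinch the black cam lever fully home against the leg's steel thumb plate. Never close the lever while the leg is off the mark, do not shift the clip or disturb the other things, and finish while still holding: keep the pinch on the lever and thumb plate, with the leg at the mark.

Things in the scene. Friction and masses are not known exactly. Their poses are not given: they have to be found in the camera images.
- leg_grip (a point): Grip point on the sliding leg, 42 mm above the worktop: midway between the outer faces of thumb plate and lever as they stand when the lever is SHUT, centred along both. Axes, shared by all the stand's parts: y = the way the leg slides out (toward its rubber foot), z up, x across the leg (away from the robot at yaw 0). Fingers closing here along x meet the lever first, slide it home, then pinch both.
- stand: Cookbook stand, fixed to the worktop: light wood panel 200 (x) by 240 (y) mm, top 14 mm above the worktop; origin under its centre. Beside thumb plate and lever, on the -y side of the crossbar, only bare panel lies below the fingers. Leg bar and foot beyond the crossbar are low (to 31 mm) and overhang the panel's +y edge.
- crossbar (a point): Middle of the -y face of the steel crossbar on the leg, 14 mm in +y from leg_grip, at the +y end of plate and lever. The bar is 104 mm wide (52 each way in x), 6 mm thick, from 18 to 52 mm above the worktop. Fingers straddling plate and lever push this face along +y to move the leg out.
- pointer (a point): Tip of the small pointer at the crossbar's end nearer the robot (-x end), 19.5 mm above the worktop; moves with the leg.
- mark_nose (a point): Tip of the nose of the dark steel clip (20 x 7 x 7 mm, top 23 mm above the worktop) that sits tightly on the ruled aluminium scale on the panel, 75 mm to -x of the leg's centre line. Same axes as leg_grip. The leg is at the mark when pointer and nose are level in y.
- leg (a joint): Slide of the leg, m: 0 fully in, grows as it is pushed out along +y, to 0.085. A spring draws it back in (2 N at 0, 60 N/m: about 4 to 6.5 N at the mark); closing the lever does not hold it by itself, so the leg returns when let go. The mark lies at about 0.035 to 0.070.
- cam (a joint): Slide of the cam lever on the leg, m: 0 open, 0.012 fully shut; it moves along -x toward the thumb plate, needs about 4 N, and stays where it is left.
- mark (a joint): Position of the clip along the scale, m; when the clip is in place the leg's joint value at the mark equals this one. Stays put unless pushed with over 20 N.
- thumb_plate: Fixed upright steel thumb plate on the leg (5 x 26 x 46 mm, from 16 to 62 mm above the worktop), ribbed (0.2 mm of give); its outer face is at x = -15 mm from leg_grip, and it spans y -13 to +13 mm; origin on the leg's centre line at worktop height.
- lever_thumb: The black upright thumb piece of the cam lever (6 x 26 x 42 mm, from 22 to 64 mm above the worktop, rounded top). Outer face at x = +27 mm from leg_grip when open (42 mm over plate and lever), +15 mm when shut (30 mm over both); origin on the leg's centre line at worktop height when open.
- mug: plain white mug, 88x128x100 mm, left of and behind the stand; to be left alone; origin at its underside
- salt_mill: small glass salt mill, 44 mm across, 90 mm tall, in front of the leg's overhanging end; to be left alone; origin at its underside
- garlic: garlic bulb, 60 mm, behind the stand; to be left alone; origin at its underside
- candle: tea light in a tin cup, 38 mm across, 15 mm tall, standing on the far left corner of the panel; to be left alone; origin at its underside
- onion: onion, 75 mm, on the worktop to the right of the stand; to be left alone; origin at its underside
- pepper_mill: wooden pepper mill, 58 mm across, 150 mm tall, to the right of the stand; to be left alone; origin at its underside

How it is judged:
By the outcome, as a careful person would: the job done as asked, in the order asked, and still so for the second after the job is handed in, while the arm keeps its last pose, push and grip.
It also fails if it takes over 32 s, if anything falls off the work surface, if the arm or the gripper's body presses on something with over 40 N, if the wrist force passes 120 N, or if a joint passes its speed limit or range.

## Working session

There is one attempt and no reset: what is moved stays moved. The work goes in short steps, Python scripts to look and compute and a tool call to move; the robot and the scene stay as the last step left them, time stands still between calls to the robot, and variables do not carry over. Pictures are saved under pics/ and viewed, and the job is handed in when it is done.

Besides the shell and the picture viewer there is one more tool, called after ">>>" as a command line: name --argument value ..., lists and objects as JSON in quotes. apply_moves: Moves the arm, as the interface text tells. Its arguments: {"type":"object","properties":{"moves":{"type":"array"}},"required":["moves"]}

```bash
mkdir -p pics; ls
python3 - <<'E'
from bench import robot, optics, job
import cv2
print(robot.get_obs())
for n in("scene","top"):
    im=optics.snapshot(n); cv2.imwrite(f"pics/{n}0.png",im[:,:,::-1]); print(n,optics.get_calibration(n))
E
```

```text
pics
{'time': 0.0, 'joint_positions': array([-1.30007002e+00,  8.79665406e-02,  1.37226280e+00,  7.02948017e-07,
        1.68357573e+00, -1.03113042e-01]), 'qvel': array([-0.00126804,  0.00078542, -0.0008322 , -0.00061685,  0.00127957,
        0.00074965]), 'joint_torque': array([-1.54945810e-03, -3.40183675e+01, -3.02426648e+01,  7.16732698e-02,
        3.29728425e-02, -1.55224661e-04]), 'tool_pos': array([ 0.20070617, -0.51151667,  0.21829349]), 'ee_rot': array([-3.13939206e+00, -2.28419999e-04,  3.73839174e-01]), 'wrist_force': array([-0.61301205, -0.33872958,  0.03189638]), 'wrist_torque': array([ 0.02162229, -0.00888688, -0.07655641]), 'width': 0.09435283113269814}
scene {'fx': 494.65451655540664, 'fy': 494.65451655540664, 'cx': 313.4463288034303, 'cy': 199.874322392183, 'k1': -0.11536705667355805, 'rvec': array([ 1.1768355 , -2.55873806,  0.72995103]), 'tvec': array([0.45460785, 0.29635078, 0.9575047 ])}
top {'fx': 456.9360365970009, 'fy': 456.9360365970009, 'cx': 313.04342088197166, 'cy': 198.71790646546447, 'k1': -0.12556383410892677, 'rvec': array([ 2.18805685, -2.19560481,  0.0698455 ]), 'tvec': array([0.15596274, 0.52870512, 1.15145924])}
```

View pics/scene0.png

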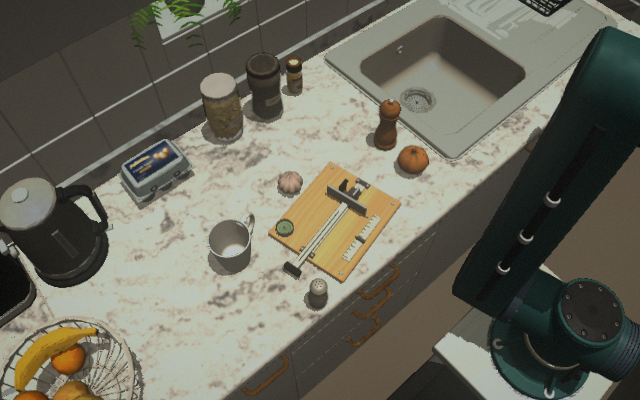

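View pics/top0.png

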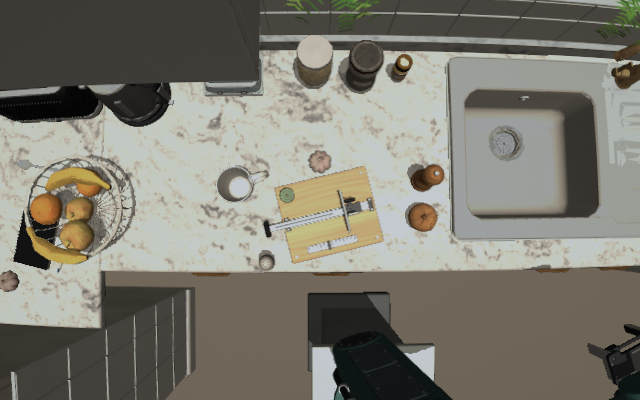

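The stand is at about (340,215) in scene and (330,215) in top. The leg points left, with the mill near its foot. I'll zoom in on both.

Run:
```python
import cv2
a=cv2.imread("pics/scene0.png")[150:290,260:420]; cv2.imwrite("pics/s0z.png",cv2.resize(a,None,fx=5,fy=4.99/1*1.0/1,interpolation=cv2.INTER_CUBIC)[:600] if 0 else cv2.resize(a,(640,560),interpolation=cv2.INTER_CUBIC))
a=cv2.imread("pics/top0.png")[155:275,255:395]; cv2.imwrite("pics/t0z.png",cv2.resize(a,(700,600),interpolation=cv2.INTER_CUBIC))
```

```text
(no output)
```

View pics/s0z.png

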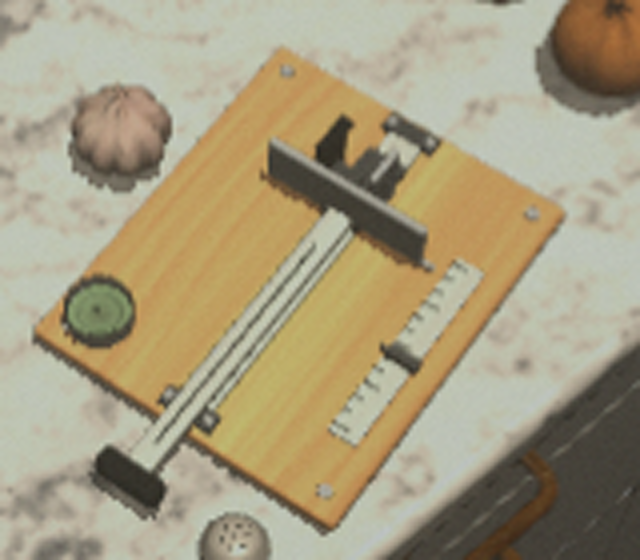

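View pics/t0z.png

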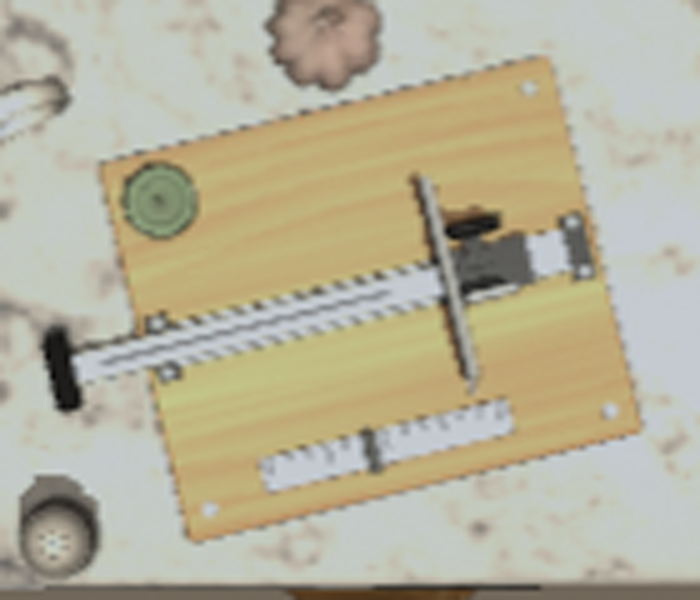

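```bash
cat > h.py <<'E'
import numpy as np, cv2
from scipy.optimize import least_squares
CAL={'scene':dict(fx=494.65451655540664,cx=313.4463288034303,cy=199.874322392183,k1=-0.11536705667355805,rvec=[1.1768355,-2.55873806,0.72995103],tvec=[0.45460785,0.29635078,0.9575047]),
'top':dict(fx=456.9360365970009,cx=313.04342088197166,cy=198.71790646546447,k1=-0.12556383410892677,rvec=[2.18805685,-2.19560481,0.0698455],tvec=[0.15596274,0.52870512,1.15145924])}
def cam(n):
    c=CAL[n];K=np.array([[c['fx'],0,c['cx']],[0,c['fx'],c['cy']],[0,0,1]]);return c,K,np.array([c['k1'],0,0,0.])
def proj(n,P):
    c,K,D=cam(n);return cv2.projectPoints(np.atleast_2d(P).astype(float),np.array(c['rvec']),np.array(c['tvec']),K,D)[0][:,0]
def ray(n,uv,z):
    c,K,D=cam(n);p=cv2.undistortPoints(np.array([[uv]],float),K,D)[0,0]
    R=cv2.Rodrigues(np.array(c['rvec']))[0];o=-R.T@np.array(c['tvec']);d=R.T@np.array([p[0],p[1],1]);return o+d*(z-o[2])/d[2]
Z={'scene':(4,260,150),'top':(5,255,155)}
def unz(n,uv):
    s,a,b=Z[n];return ((uv[0]+.5)/s-.5+a,(uv[1]+.5)/s-.5+b)
def loc(p,st):
    c,s=np.cos(st[2]),np.sin(st[2]);d=np.array(p[:2])-st[:2];return np.array([c*d[0]+s*d[1],-s*d[0]+c*d[1]])
E
python3 - <<'E'
from h import *
L=np.array([[.1,.12],[.1,-.12],[-.1,-.12],[-.1,.12]])
C={'top':[(100,162),(550,57),(641,430),(190,542)],'scene':[(35,330),(280,45),(565,212),(332,525)]}
W={n:np.array([ray(n,unz(n,u),.014)[:2] for u in C[n]]) for n in C}
def f(p,ns):
    c,s=np.cos(p[2]),np.sin(p[2]);Q=L@np.array([[c,s],[-s,c]])+p[:2]
    return np.concatenate([(Q-W[n]).ravel() for n in ns])
S={}
for ns in(['top'],['scene'],['top','scene']):
    r=least_squares(f,[.45,0,0.2],args=(ns,));print(ns,r.x,np.round(r.fun*1000,1))
    S['-'.join(ns)]=r.x
pts={'top':{'pointer':((474,391),.0195),'nose':((368,430),.0195),'clipend':((377,468),.02),'barR':((470,380),.052),'barL':((422,178),.052),'levtop':((473,222),.064)},
'scene':{'pointer':((430,268),.0195),'nose':((385,347),.0195),'clipfar':((415,370),.0195),'barR':((425,230),.052),'barL':((270,142),.052),'levtop':((342,122),.064)}}
for n in pts:
    for k,(u,z) in pts[n].items():
        w=ray(n,unz(n,u),z);print(n,k,w.round(4),'local',(loc(w,S[n])*1000).round(1))
E
```

```text
['top'] [0.4900959  0.11413935 0.23173125] [ 0.1  1.3  1.6 -0.7 -1.2 -1.8 -0.5  1.2]
['scene'] [0.48826766 0.11472873 0.23669723] [ 1.6  2.1  0.6 -1.  -0.2 -2.7 -2.1  1.6]
['top', 'scene'] [0.48918178 0.11443404 0.23420897] [-1.2  1.7  0.9 -0.1 -1.7 -1.7 -1.6  1.2  2.9  1.6  1.3 -1.6  0.4 -2.8
 -0.9  1.6]
top pointer [0.442  0.0621 0.0195] local [-58.8 -39.6]
top nose [0.4225 0.1161 0.0195] local [-65.4  17.4]
top clipend [0.4033 0.1116 0.02  ] local [-85.1  17.5]
top barR [0.4479 0.0667 0.052 ] local [-52.  -36.4]
top barL [0.548  0.0898 0.052 ] local [ 50.8 -37. ]
top levtop [0.5253 0.0656 0.064 ] local [ 23.1 -55.3]
scene pointer [0.4411 0.0639 0.0195] local [-57.8 -38.4]
scene nose [0.4213 0.1166 0.0195] local [-64.6  17.5]
scene clipfar [0.4006 0.1139 0.0195] local [-85.5  19.8]
scene barR [0.4484 0.0646 0.052 ] local [-50.5 -39.3]
scene barL [0.5462 0.0906 0.052 ] local [ 50.6 -37. ]
scene levtop [0.5244 0.057  0.064 ] local [ 21.5 -64.6]
```

```bash
cat > rel.py <<'E'
from bench import robot
from h import *
from scipy.spatial.transform import Rotation as Ro
ST=np.array([.4892,.1144,.2342])
def wl(x,y): 
    c,s=np.cos(ST[2]),np.sin(ST[2]);return ST[:2]+[c*x-s*y,s*x+c*y]
def rel(x,y,z,base=None):
    o=robot.get_obs();p,e=base if base else (o['tool_pos'],o['ee_rot'])
    R=Ro.from_euler('xyz',e);T=np.r_[wl(x,y),z];Rt=Ro.from_euler('xyz',[np.pi,0,ST[2]+np.pi/2])
    print('target',T,'shift cm',(R.inv().apply(T-p)*100).round(2),'turn',(R.inv()*Rt).as_rotvec().round(4),'TCP local mm',(loc(o['tool_pos'],ST)*1000).round(2),'z',o['tool_pos'][2].round(4),'rpy',o['ee_rot'].round(4))
E
python3 - <<'E'
from rel import *
rel(0,-.058,.22,(np.array([.201,-.512,.22]),np.array([np.pi,0,.374])))
rel(0,-.058,.15)
for n,u,z in [('top',(429,174),.15),('top',(267,258),.09),('top',(420,213),.05)]:
    w=ray(n,u,z);print(w,loc(w,ST))
E
```

```text
target [0.50265976 0.05798338 0.22      ] shift cm [ 48.9  -42.04  -0.  ] turn [ 0.     0.    -1.431] TCP local mm [-425.87 -541.93] z 0.2184 rpy [-3.1396e+00 -2.0000e-04  3.7380e-01]
target [0.50265976 0.05798338 0.15      ] shift cm [ 48.9  -41.98   6.94] turn [-0.0015 -0.0016 -1.4312] TCP local mm [-425.87 -541.93] z 0.2184 rpy [-3.1396e+00 -2.0000e-04  3.7380e-01]
[ 0.57686636 -0.11115454  0.15      ] [ 0.0329298  -0.23974125]
[0.38368207 0.26448043 0.09      ] [-0.06780892  0.17047029]
[ 0.49056974 -0.11243819  0.05      ] [-0.05130883 -0.22096345]
```

>>> apply_moves --moves '[[[3,-2.6,0],[0,0,-0.09],1],[[6,-5.2,0],[0,0,-0.18],1],[[9,-7.8,0],[0,0,-0.27],1],[[12,-10.4,0],[0,0,-0.36],0.9],[[15,-13,0],[0,0,-0.45],0.75],[[18,-15.6,0],[0,0,-0.54],0.75],[[21,-18.2,0],[0,0,-0.63],0.75],[[24,-20.8,0],[0,0,-0.72],0.75],[[27,-23.4,0],[0,0,-0.81],0.75],[[30,-26,0],[0,0,-0.9],0.75]]'

```text
time: 0.93
tool_pos: [0.3854, -0.1585, 0.2192]
ee_rot: [-3.142, 0.0, 1.278]
wrist_force: [1.3, -0.9, 0.2]
width: 0.07
```

Run:
```python
from rel import *
rel(0,-.058,.22);print(robot.get_obs()['width'])
# commanded base
R0=Ro.from_euler('xyz',[np.pi,0,.374]);b=np.array([.201,-.512,.22])+R0.apply([.30,-.26,0])
rel(0,-.058,.22,(b,(R0*Ro.from_rotvec([0,0,-.9])).as_euler('xyz')))
```

```text
target [0.50265976 0.05798338 0.22      ] shift cm [24.11  4.98 -0.08] turn [-1.000e-04  0.000e+00 -5.271e-01] TCP local mm [-164.32 -241.33] z 0.2192 rpy [-3.1415  0.      1.2779]
0.07000684196016013
target [0.50265976 0.05798338 0.22      ] shift cm [24.31  4.84 -0.  ] turn [ 0.     0.    -0.531] TCP local mm [-164.32 -241.33] z 0.2192 rpy [-3.1415  0.      1.2779]
```

>>> apply_moves --moves '[[[3.5,0.7,0],[0,0,-0.08],0.75],[[7,1.4,0],[0,0,-0.16],0.75],[[10.5,2.1,0],[0,0,-0.24],0.75],[[14,2.8,0],[0,0,-0.32],0.75],[[17.5,3.5,0],[0,0,-0.4],0.75],[[21,4.2,0],[0,0,-0.48],0.75],[[24.3,4.84,0],[0,0,-0.531],0.75],[[24.3,4.84,2],[0,0,-0.531],0.75],[[24.3,4.84,4],[0,0,-0.531],0.75],[[24.3,4.84,4],[0,0,-0.531],0.75]]'

```text
time: 1.77
tool_pos: [0.5, 0.0586, 0.1744]
ee_rot: [-3.132, -0.002, 1.806]
wrist_force: [-1.3, 0.2, -1.0]
width: 0.0704
```

Run:
```python
from rel import *
from bench import optics
rel(0,-.058,.038);print(robot.get_obs()['width'])
for n in('scene','top'):
    cv2.imwrite(f'pics/{n}1.png',optics.snapshot(n)[:,:,::-1])
a=cv2.imread("pics/scene1.png")[150:290,260:420]; cv2.imwrite("pics/s1z.png",cv2.resize(a,(640,560),interpolation=cv2.INTER_CUBIC))
```

```text
target [0.50265976 0.05798338 0.038     ] shift cm [-0.14  0.37 13.64] turn [-0.0093 -0.002   0.0015] TCP local mm [ -2.46 -56.83] z 0.1744 rpy [-3.1323e+00 -2.0000e-03  1.8065e+00]
0.0703602453356944
```

View pics/s1z.png

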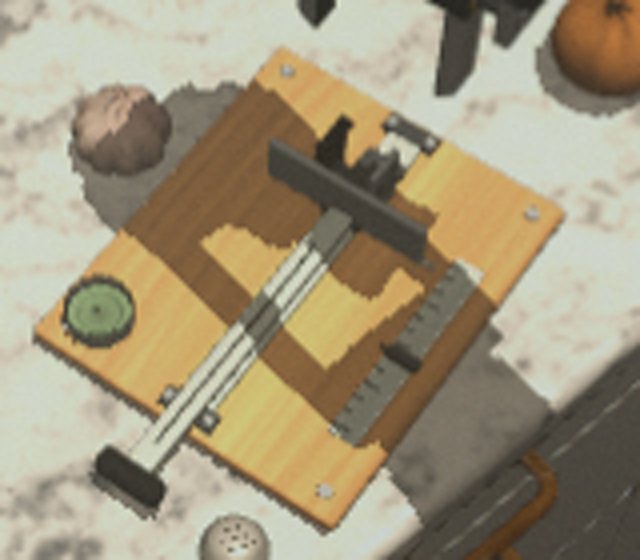

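View pics/top1.png

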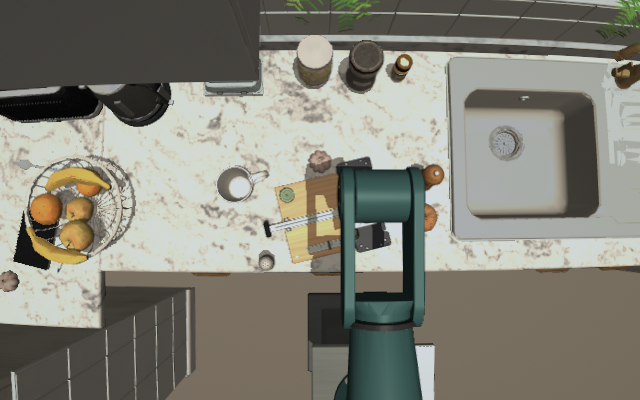

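>>> apply_moves --moves '[[[0,0,2],[0,0,0],0.75],[[0,0,4],[0,0,0],0.75],[[0,0,6],[0,0,0],0.75],[[0,0,8],[0,0,0],0.75],[[0,0,8.5],[0,0,0],0.75],[[0,0,9],[0,0,0],0.75],[[0,0,9],[0,0,0],0.75],[[0,0,9],[0,0,0],0.75],[[0,0,9],[0,0,0],0.75],[[0,0,9],[0,0,0],0.75]]'

```text
time: 2.7
tool_pos: [0.5035, 0.0577, 0.091]
ee_rot: [3.139, 0.001, 1.805]
wrist_force: [-0.2, 0.9, -0.2]
width: 0.0709
```

```bash
cat > snap.py <<'E'
import sys
from rel import *
from bench import optics
rel(0,-.058,.038);o=robot.get_obs();print(o['width'],o['wrist_force'].round(2),o['time'])
n=sys.argv[1]
a=optics.snapshot('scene')[:,:,::-1];cv2.imwrite(f'pics/scene{n}.png',a)
cv2.imwrite(f"pics/s{n}z.png",cv2.resize(a[150:290,260:420],(640,560),interpolation=cv2.INTER_CUBIC))
E
python3 snap.py 2
```

```text
target [0.50265976 0.05798338 0.038     ] shift cm [ 0.05 -0.09  5.3 ] turn [ 0.0026  0.0007 -0.0003] TCP local mm [  0.77 -58.47] z 0.091 rpy [3.1390e+00 7.0000e-04 1.8047e+00]
0.07085005843916095 [-0.18  0.91 -0.21] 2.7
```

View pics/s2z.png

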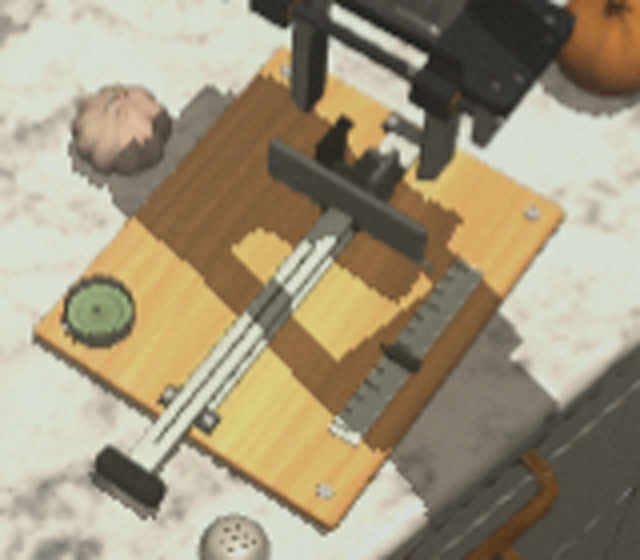

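The fingers (tips near (310,105) and (430,175) in the zoom) straddle the plate and lever and are clear of the crossbar. I'll descend.

>>> apply_moves --moves '[[[0,-0.05,1.5],[0,0,0],0.75],[[0,-0.05,3],[0,0,0],0.75],[[0,-0.05,4],[0,0,0],0.75],[[0,-0.05,4.8],[0,0,0],0.75],[[0,-0.05,5.2],[0,0,0],0.75],[[0,-0.05,5.2],[0,0,0],0.75],[[0,-0.05,5.2],[0,0,0],0.75],[[0.3,-0.05,5.2],[0,0,0],0.75],[[0.6,-0.05,5.2],[0,0,0],0.75],[[0.6,-0.05,5.2],[0,0,0],0.75]]'

```text
time: 3.58
tool_pos: [0.5012, 0.0638, 0.0382]
ee_rot: [3.14, 0.001, 1.805]
wrist_force: [-0.0, -0.1, -0.4]
width: 0.0704
```

```bash
python3 snap.py 3
```

```text
target [0.50265976 0.05798338 0.038     ] shift cm [-0.6   0.01  0.03] turn [0.0016 0.0005 0.0003] TCP local mm [ -0.06 -51.96] z 0.0382 rpy [3.1400e+00 5.0000e-04 1.8053e+00]
0.07036353604431297 [-0.02 -0.08 -0.45] 3.5833
```

View pics/s3z.png

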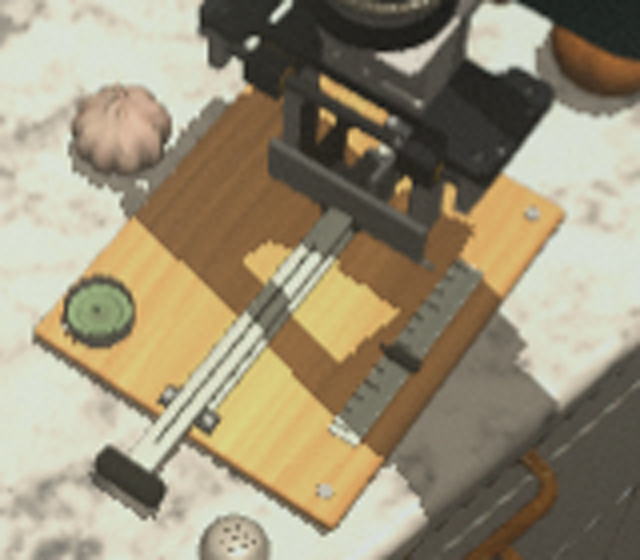

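>>> apply_moves --moves '[[[0.3,0,0],[0,0,0],0.75],[[0.6,0,0],[0,0,0],0.75],[[1,0,0],[0,0,0],0.75],[[1.5,0,0],[0,0,0],0.75],[[2.2,0,0],[0,0,0],0.75],[[3,0,0],[0,0,0],0.75],[[3.8,0,0],[0,0,0],0.75],[[4.4,0,0],[0,0,0],0.75],[[4.7,0,0],[0,0,0],0.75],[[4.7,0,0],[0,0,0],0.75]]'

```text
time: 4.47
tool_pos: [0.4899, 0.11, 0.0378]
ee_rot: [3.141, 0.0, 1.806]
wrist_force: [2.0, -4.5, 2.6]
width: 0.0703
```

```bash
python3 snap.py 4
```

```text
target [0.50265976 0.05798338 0.038     ] shift cm [-5.36  0.03 -0.02] turn [0.0008 0.0004 0.0011] TCP local mm [-0.37 -4.41] z 0.0378 rpy [3.1408e+00 4.0000e-04 1.8061e+00]
0.07030393790835537 [ 1.99 -4.49  2.59] 4.4667
```

View pics/s4z.png

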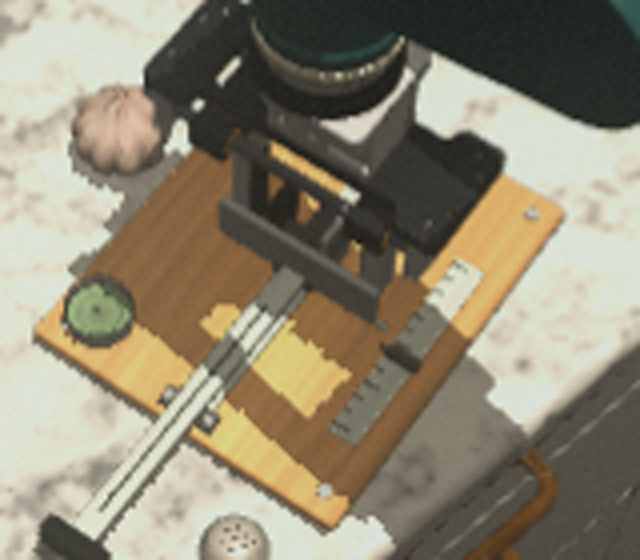

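```bash
cat > z.py <<'E'
import sys,cv2
n=sys.argv[1]
a=cv2.imread(f'pics/scene{n}.png')[215:250,335:375]
a=cv2.resize(a,(800,700)[:2] if 0 else (640,560),interpolation=cv2.INTER_CUBIC);a=cv2.convertScaleAbs(a,alpha=1.6)
cv2.imwrite(f'pics/p{n}.png',a)
E
python3 z.py 4; cp pics/scene0.png pics/scene_0.png
python3 - <<'E'
import cv2
a=cv2.imread('pics/scene0.png')[205:240,350:390]
cv2.imwrite('pics/p0.png',cv2.resize(a,(640,560),interpolation=cv2.INTER_CUBIC))
E
```

```text
(no output)
```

View pics/p4.png

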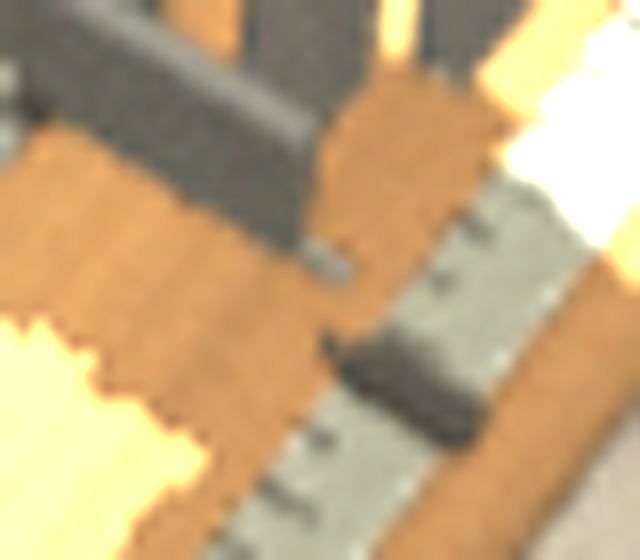

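View pics/p0.png

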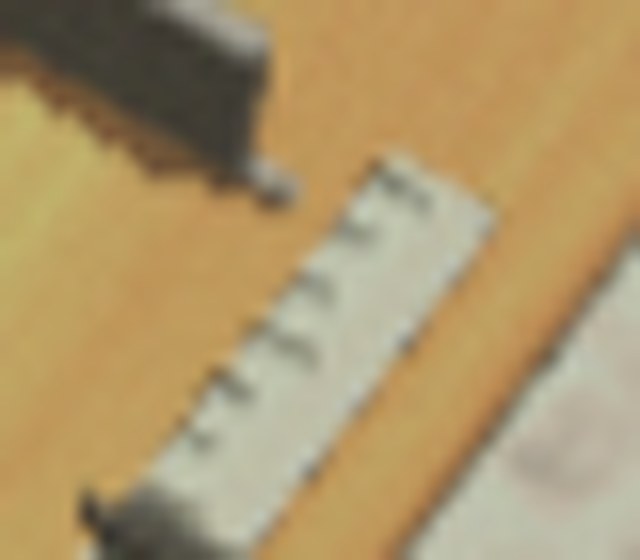

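```bash
cat > m.py <<'E'
from h import *
ST=np.array([.4883,.1147,.2342])
def m(u,ox,oy,s=16):
    p=((u[0]+.5)/s-.5+ox,(u[1]+.5)/s-.5+oy)
    return (loc(ray('scene',p,.0195),ST)*1000).round(1)
E
python3 - <<'E'
from m import *
print('p0',m((290,195),350,205),'nose0',m((88,505),350,205))
print('p4',m((345,268),335,215),'nose4',m((326,343),335,215))
# scale ends for check
E
```

```text
p0 [-58.8 -39. ] nose0 [-62.8  17.9]
p4 [-58.2   6.7] nose4 [-62.4  17.8]
```

>>> apply_moves --moves '[[[0.3,0.03,0],[0,0,0],0.75],[[0.6,0.03,0],[0,0,0],0.75],[[0.9,0.03,0],[0,0,0],0.75],[[1.0,0.03,0],[0,0,0],0.75],[[1.05,0.03,0],[0,0,0],0.75],[[1.05,0.03,0],[0,0,0],0.75],[[1.05,0.03,0],[0,0,0],0.75],[[1.05,0.03,0],[0,0,0],0.75],[[1.05,0.03,0],[0,0,0],0.75],[[1.05,0.03,0],[0,0,0],0.75]]'

```text
time: 5.35
tool_pos: [0.4877, 0.119, 0.0375]
ee_rot: [-3.141, 0.001, 1.805]
wrist_force: [0.4, -5.5, 5.7]
width: 0.0701
```

```bash
python3 snap.py 5; python3 z.py 5
```

```text
target [0.50265976 0.05798338 0.038     ] shift cm [-6.28  0.05 -0.04] turn [-0.0003  0.0009 -0.0004] TCP local mm [-0.44  4.83] z 0.0375 rpy [-3.1413e+00  9.0000e-04  1.8046e+00]
0.07010176866985134 [ 0.44 -5.46  5.66] 5.35
```

View pics/p5.png

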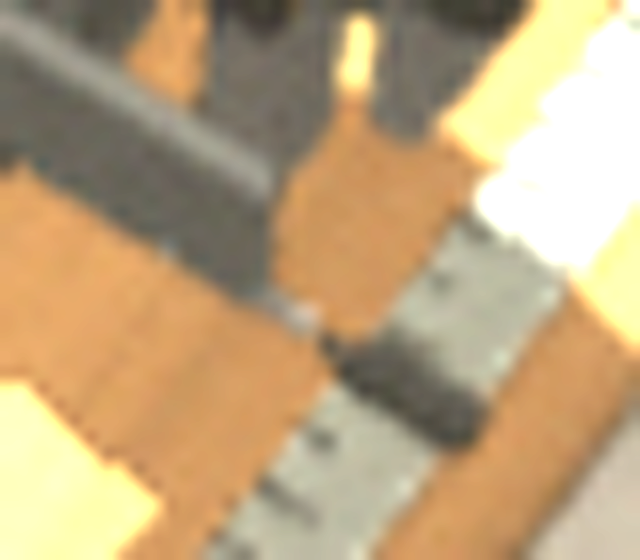

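View pics/s5z.png

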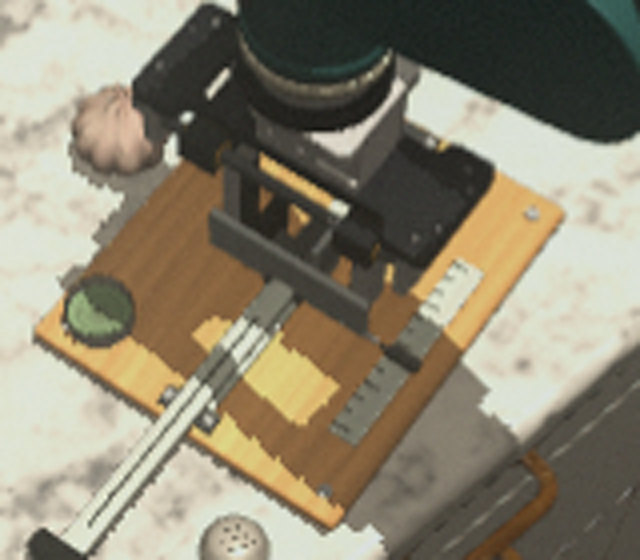

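Run:
```python
from m import *
print('p5',m((315,318),335,215),'nose',m((324,338),335,215))
# line along the clip: centers and pointer base
print('clip body top centre',m((365,360),335,215),m((465,425),335,215), 'base',m((268,293),335,215))
S=np.array([.4883,.1147,.2342])
def P(x,y,z):
    c,s=np.cos(S[2]),np.sin(S[2]);p=proj('scene',[S[0]+c*x-s*y,S[1]+s*x+c*y,z])[0];return ((p-[335,215]+.5)*16-.5).round(0)
for y in(.016,.017,.018,.019): print(y,P(-.06,y,.0195),P(-.062,y,.0195),P(-.065,y,.023),P(-.085,y,.023))
```

```text
p5 [-59.1  15.5] nose [-61.8  17.3]
clip body top centre [-68.2  16.9] [-84.6  17.2] base [-51.8  16. ]
0.016 [318. 324.] [331. 332.] [351. 331.] [475. 408.]
0.017 [314. 329.] [327. 337.] [347. 336.] [471. 414.]
0.018 [310. 335.] [323. 342.] [343. 342.] [467. 419.]
0.019 [306. 340.] [318. 348.] [339. 347.] [463. 424.]
```

```bash
cat > prof.py <<'E'
import sys
from m import *
def prof(n,x,z,y0,y1):
    im=cv2.imread(f'pics/scene{n}.png').astype(np.float32)
    ys=np.arange(y0,y1,.75)/1000;c,s=np.cos(ST[2]),np.sin(ST[2])
    P=np.array([[ST[0]+c*x-s*y,ST[1]+s*x+c*y,z] for y in ys]);p=proj('scene',P).astype(np.float32)
    v=cv2.remap(im,p[None,:,0].copy(),p[None,:,1].copy(),cv2.INTER_LINEAR)[0]
    return ys*1000,v
if __name__=='__main__':
  n=sys.argv[1];y0,y1=7,28
  for x in map(float,sys.argv[2:]):
    ys,v=prof(n,x/1000,.0195,y0,y1)
    print(x,'R-B',[f'{a:.1f}:{int(q[2]-q[0])}/{int(q[2])}' for a,q in zip(ys,v)])
E
python3 prof.py 5 -55 -57 -58.5 -60 -61.5 -63 -64
```

```text
-55.0 R-B ['7.0:70/130', '7.8:69/129', '8.5:69/129', '9.2:69/129', '10.0:70/129', '10.8:70/129', '11.5:70/129', '12.2:67/127', '13.0:63/124', '13.8:57/120', '14.5:47/116', '15.2:37/113', '16.0:28/110', '16.8:22/105', '17.5:22/102', '18.2:31/105', '19.0:43/111', '19.8:52/117', '20.5:61/123', '21.2:65/126', '22.0:68/129', '22.8:70/131', '23.5:71/132', '24.2:72/132', '25.0:72/132', '25.8:74/132', '26.5:74/132', '27.2:73/133']
-57.0 R-B ['7.0:70/130', '7.8:70/131', '8.5:70/131', '9.2:70/131', '10.0:70/131', '10.8:70/131', '11.5:70/130', '12.2:70/130', '13.0:68/131', '13.8:59/131', '14.5:48/130', '15.2:37/128', '16.0:29/125', '16.8:26/119', '17.5:26/114', '18.2:32/112', '19.0:42/114', '19.8:52/120', '20.5:61/125', '21.2:67/130', '22.0:71/133', '22.8:71/133', '23.5:72/133', '24.2:72/133', '25.0:72/133', '25.8:72/133', '26.5:73/134', '27.2:73/134']
-58.5 R-B ['7.0:70/130', '7.8:70/131', '8.5:70/131', '9.2:70/132', '10.0:70/131', '10.8:69/131', '11.5:69/131', '12.2:68/131', '13.0:66/132', '13.8:60/134', '14.5:51/137', '15.2:41/134', '16.0:36/127', '16.8:32/120', '17.5:30/114', '18.2:34/113',
[... 1175 characters left out ...]
13.8:70/129', '14.5:69/128', '15.2:57/115', '16.0:45/101', '16.8:34/86', '17.5:23/71', '18.2:25/73', '19.0:36/87', '19.8:46/101', '20.5:56/112', '21.2:63/121', '22.0:69/128', '22.8:71/130', '23.5:71/132', '24.2:71/133', '25.0:71/134', '25.8:72/134', '26.5:72/134', '27.2:72/134']
-64.0 R-B ['7.0:67/128', '7.8:69/128', '8.5:69/129', '9.2:69/130', '10.0:69/131', '10.8:68/131', '11.5:68/131', '12.2:69/131', '13.0:69/130', '13.8:69/130', '14.5:60/119', '15.2:51/109', '16.0:41/99', '16.8:29/84', '17.5:26/79', '18.2:27/78', '19.0:31/82', '19.8:39/91', '20.5:49/103', '21.2:58/114', '22.0:64/122', '22.8:69/127', '23.5:70/131', '24.2:71/133', '25.0:71/134', '25.8:71/135', '26.5:70/134', '27.2:71/135']
```

```bash
cat > cen.py <<'E'
from m import *
STs={'scene':np.array([.4883,.1147,.2342]),'top':np.array([.4901,.1141,.2342])}
def cen(cam_,n,x,y0,y1,z=.0195):
    im=cv2.imread(f'pics/{cam_}{n}.png').astype(np.float32);S=STs[cam_]
    ys=np.arange(y0,y1,.25)/1000;c,s=np.cos(S[2]),np.sin(S[2]);x=x/1000
    p=proj(cam_,np.array([[S[0]+c*x-s*y,S[1]+s*x+c*y,z] for y in ys])).astype(np.float32)
    v=cv2.remap(im,p[None,:,0].copy(),p[None,:,1].copy(),cv2.INTER_CUBIC)[0]
    q=v[:,2]-v[:,0]; base=np.linspace(np.median(q[:10]),np.median(q[-10:]),len(q));w=np.clip(base-q-.15*(base-q).max(),0,None)
    return (w*ys).sum()/w.sum()*1000, w.max()
E
python3 - <<'E'
from cen import *
for cam_ in('scene','top'):
    for x in(-54.5,-55.5,-56.5,-57.5,-58.5,-59.5): print(cam_,0,'pointer',x,np.round(cen(cam_,0,x,-52,-28),2))
    for x in(-61,-62,-63,-64): print(cam_,0,'nose',x,np.round(cen(cam_,0,x,7,28),2))
for n in(4,5):
    for x in(-55.5,-56.5,-57.5,-58.5): print(n,'pointer',x,np.round(cen('scene',n,x,-5 if n==4 else 5,15 if n==4 else 29),2))
    for x in(-62,-63,-64):print(n,'nose',x,np.round(cen('scene',n,x,8,28),2))
E
```

```text
scene 0 pointer -54.5 [-39.05  67.22]
scene 0 pointer -55.5 [-38.88  65.65]
scene 0 pointer -56.5 [-38.77  67.7 ]
scene 0 pointer -57.5 [-38.87  65.9 ]
scene 0 pointer -58.5 [-39.    59.25]
scene 0 pointer -59.5 [-38.95  40.76]
scene 0 nose -61 [16.78 21.93]
scene 0 nose -62 [17.57 41.47]
scene 0 nose -63 [18.18 60.21]
scene 0 nose -64 [18.39 65.68]
top 0 pointer -54.5 [-39.17  50.43]
top 0 pointer -55.5 [-38.9  48.3]
top 0 pointer -56.5 [-38.84  45.24]
top 0 pointer -57.5 [-38.71  42.77]
top 0 pointer -58.5 [-38.68  40.5 ]
top 0 pointer -59.5 [-38.8   32.07]
top 0 nose -61 [19.91  2.19]
top 0 nose -62 [18.56  9.75]
top 0 nose -63 [18.95 21.36]
top 0 nose -64 [18.95 27.49]
4 pointer -55.5 [ 7.68 47.01]
4 pointer -56.5 [ 7.51 47.48]
4 pointer -57.5 [ 7.51 48.23]
4 pointer -58.5 [ 7.69 41.17]
4 nose -62 [17.51 32.59]
4 nose -63 [17.87 42.57]
4 nose -64 [17.99 44.45]
5 pointer -55.5 [16.91 46.23]
5 pointer -56.5 [16.96 44.63]
5 pointer -57.5 [17.02 44.31]
5 pointer -58.5 [17.1  41.53]
5 nose -62 [17.7  36.98]
5 nose -63 [17.88 46.11]
5 nose -64 [17.93 47.05]
```

>>> apply_moves --moves '[[[0.05,0.04,0],[0,0,0],0.75],[[0.1,0.04,0],[0,0,0],0.75],[[0.12,0.04,0],[0,0,0],0.75],[[0.12,0.04,0],[0,0,0],0.75],[[0.12,0.04,0],[0,0,0],0.75],[[0.12,0.04,0],[0,0,0],0.75],[[0.12,0.04,0],[0,0,0],0.75],[[0.12,0.04,0],[0,0,0],0.75],[[0.12,0.04,0],[0,0,0],0.75],[[0.12,0.04,0],[0,0,0],0.75]]'

```text
time: 6.23
tool_pos: [0.4875, 0.12, 0.0374]
ee_rot: [-3.14, 0.001, 1.805]
wrist_force: [1.2, -5.2, 4.4]
width: 0.0707
```

```bash
python3 snap.py 6; python3 z.py 6; python3 -c "
from bench import optics
import cv2
a=optics.snapshot('top')[:,:,::-1];cv2.imwrite('pics/top6.png',a);cv2.imwrite('pics/t6z.png',cv2.resize(a[155:275,255:395],(700,600),interpolation=cv2.INTER_CUBIC))
from cen import *
for x in(-55.5,-56.5,-57.5,-58.5): print('pointer',x,np.round(cen('scene',6,x,6,30),2))
for x in(-62,-63,-64):print('nose',x,np.round(cen('scene',6,x,8,28),2))
"
```

```text
target [0.50265976 0.05798338 0.038     ] shift cm [-6.38  0.04 -0.05] turn [-0.0012  0.0013 -0.0004] TCP local mm [-0.39  5.83] z 0.0374 rpy [-3.1404e+00  1.3000e-03  1.8046e+00]
0.0706676841405125 [ 1.16 -5.19  4.42] 6.2333
pointer -55.5 [18.08 46.71]
pointer -56.5 [18.09 51.71]
pointer -57.5 [18.25 51.37]
pointer -58.5 [18.54 44.96]
nose -62 [17.62 34.93]
nose -63 [17.89 45.24]
nose -64 [17.98 45.37]
```

View pics/p6.png

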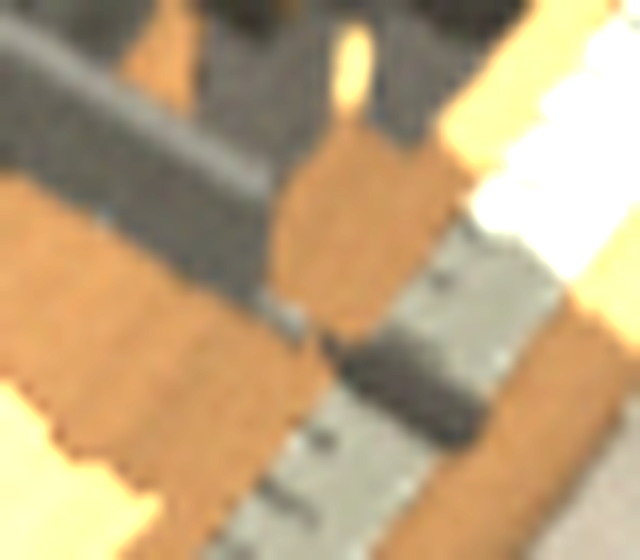

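View pics/t6z.png

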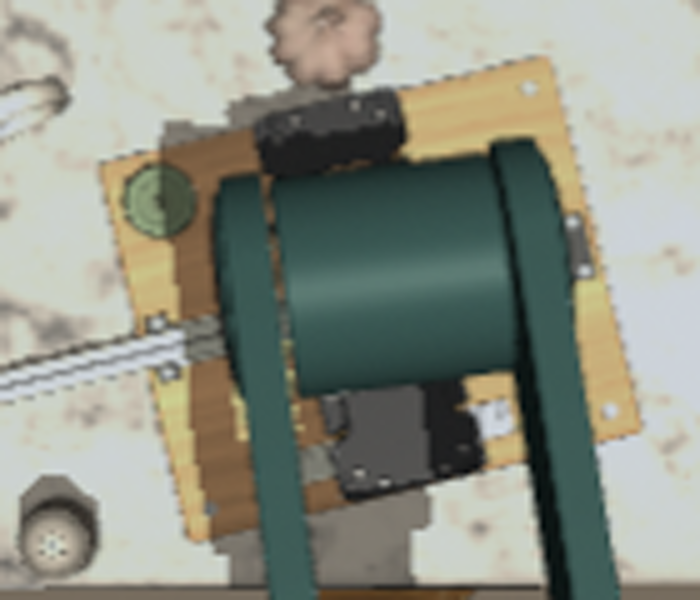

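Pointer and nose are in line: pointer ≈18.1 mm and nose ≈17.9 mm in stand y, and the pointer tip at (308,325) runs straight into the nose at (325,340). I'll close slowly and stop just short of shut to check.

>>> apply_moves --moves '[[[0,0,0],[0,0,0],0.7],[[0,0,0],[0,0,0],0.65],[[0,0,0],[0,0,0],0.62],[[0,0,0],[0,0,0],0.59],[[0,0,0],[0,0,0],0.57],[[0,0,0],[0,0,0],0.56],[[0,0,0],[0,0,0],0.55],[[0,0,0],[0,0,0],0.54],[[0,0,0],[0,0,0],0.53],[[0,0,0],[0,0,0],0.53]]'

```text
time: 7.17
tool_pos: [0.4867, 0.1199, 0.0358]
ee_rot: [-3.138, 0.001, 1.805]
wrist_force: [1.2, -5.6, -1.7]
width: 0.0499
```

```bash
cat > chk.sh <<'E'
python3 snap.py $1; python3 z.py $1; python3 -c "
from cen import *
for x in(-55.5,-56.5,-57.5,-58.5): print('pointer',x,np.round(cen('scene',$1,x,6,30),2))
for x in(-62,-63,-64):print('nose',x,np.round(cen('scene',$1,x,8,28),2))
"
E
bash chk.sh 7
```

```text
target [0.50265976 0.05798338 0.038     ] shift cm [-6.39  0.12 -0.21] turn [-0.0031  0.001  -0.0004] TCP local mm [-1.17  5.93] z 0.0358 rpy [-3.1385e+00  1.0000e-03  1.8046e+00]
0.04993424127350796 [ 1.24 -5.6  -1.73] 7.1667
pointer -55.5 [18.34 44.81]
pointer -56.5 [18.44 45.78]
pointer -57.5 [18.48 44.49]
pointer -58.5 [18.64 39.57]
nose -62 [17.51 36.23]
nose -63 [17.84 45.71]
nose -64 [17.94 47.04]
```

View pics/s7z.png

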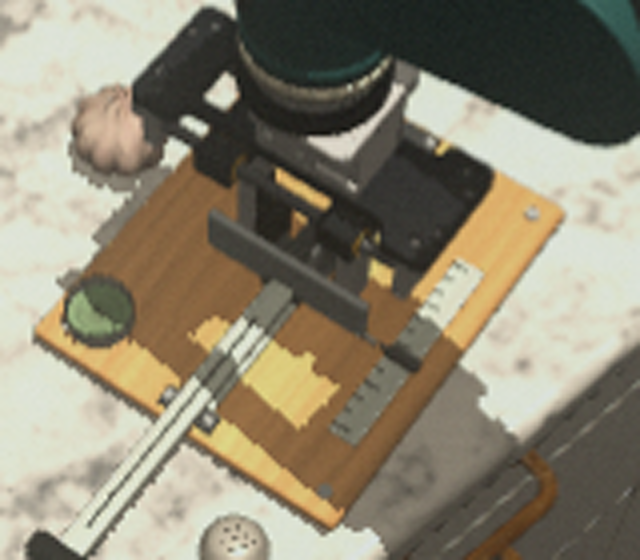

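>>> apply_moves --moves '[[[-0.02,0.05,-0.1],[0,0,0],0.52],[[-0.02,0.05,-0.1],[0,0,0],0.5],[[-0.02,0.05,-0.1],[0,0,0],0.48],[[-0.02,0.05,-0.1],[0,0,0],0.46],[[-0.02,0.05,-0.1],[0,0,0],0.44],[[-0.02,0.05,-0.1],[0,0,0],0.42],[[-0.02,0.05,-0.1],[0,0,0],0.4],[[-0.02,0.05,-0.1],[0,0,0],0.39],[[-0.02,0.05,-0.1],[0,0,0],0.38],[[-0.02,0.05,-0.1],[0,0,0],0.38]]'

```text
time: 8.05
tool_pos: [0.487, 0.12, 0.0364]
ee_rot: [-3.138, 0.001, 1.804]
wrist_force: [1.4, -5.7, -3.2]
width: 0.0358
```

```bash
bash chk.sh 8
```

```text
target [0.50265976 0.05798338 0.038     ] shift cm [-6.39  0.09 -0.16] turn [-0.0035  0.0006 -0.0007] TCP local mm [-0.84  5.92] z 0.0364 rpy [-3.1381e+00  6.0000e-04  1.8043e+00]
0.03583987831931833 [ 1.4  -5.74 -3.21] 8.05
pointer -55.5 [18.26 43.42]
pointer -56.5 [18.39 44.34]
pointer -57.5 [18.48 43.08]
pointer -58.5 [18.62 37.94]
nose -62 [17.57 35.69]
nose -63 [17.85 43.97]
nose -64 [17.95 44.9 ]
```

View pics/s8z.png

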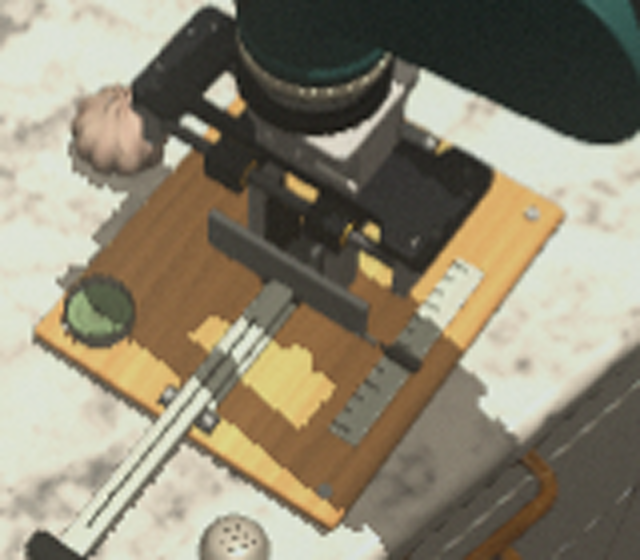

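>>> apply_moves --moves '[[[-0.02,0,0],[0,0,0],0.36],[[-0.02,0,0],[0,0,0],0.34],[[-0.02,0,0],[0,0,0],0.32],[[-0.02,0,0],[0,0,0],0.3],[[-0.02,0,0],[0,0,0],0.28],[[-0.02,0,0],[0,0,0],0.25],[[-0.02,0,0],[0,0,0],0.2],[[-0.02,0,0],[0,0,0],0.2],[[-0.02,0,0],[0,0,0],0.2],[[-0.02,0,0],[0,0,0],0.2]]'

```text
time: 8.93
tool_pos: [0.4886, 0.1202, 0.0367]
ee_rot: [3.141, 0.0, 1.804]
wrist_force: [4.9, -3.9, -5.6]
width: 0.029
```

```bash
bash chk.sh 9
```

```text
target [0.50265976 0.05798338 0.038     ] shift cm [-6.38 -0.07 -0.13] turn [ 0.0002  0.0005 -0.0006] TCP local mm [0.73 5.77] z 0.0367 rpy [3.1414e+00 5.0000e-04 1.8044e+00]
0.029007849871202883 [ 4.86 -3.94 -5.62] 8.9333
pointer -55.5 [17.83 45.36]
pointer -56.5 [17.79 50.36]
pointer -57.5 [17.75 51.16]
pointer -58.5 [17.86 42.96]
nose -62 [17.56 34.83]
nose -63 [17.84 44.14]
nose -64 [17.9  46.07]
```

View pics/s9z.png

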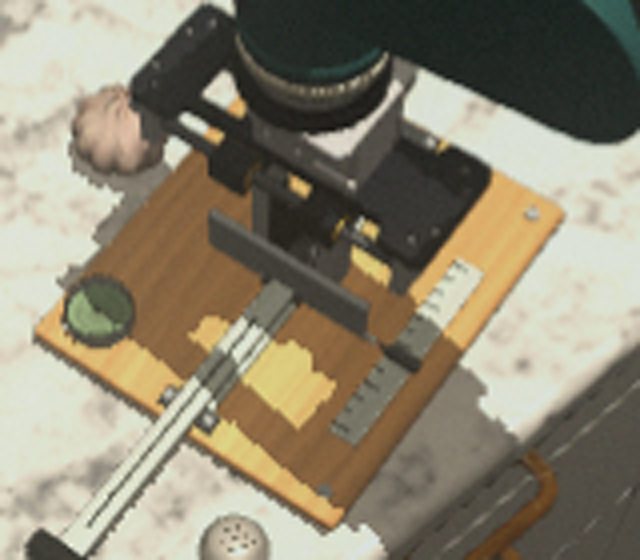

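View pics/p9.png

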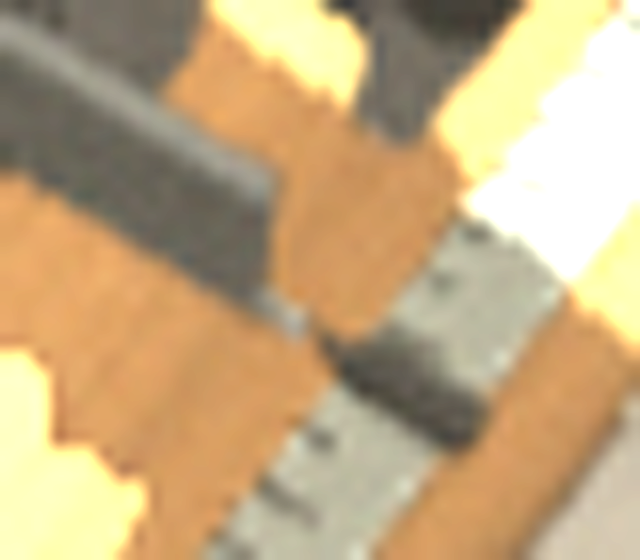

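>>> apply_moves --moves '[[[0.02,0,0],[0,0,0],0.2],[[0.02,0,0],[0,0,0],0.2],[[0.02,0,0],[0,0,0],0.2],[[0.02,0,0],[0,0,0],0.2],[[0.02,0,0],[0,0,0],0.2],[[0.02,0,0],[0,0,0],0.2],[[0.02,0,0],[0,0,0],0.2],[[0.02,0,0],[0,0,0],0.2],[[0.02,0,0],[0,0,0],0.2],[[0.02,0,0],[0,0,0],0.2]]'

```text
time: 9.82
tool_pos: [0.4886, 0.1202, 0.0367]
ee_rot: [3.141, 0.001, 1.804]
wrist_force: [5.7, -4.8, -5.8]
width: 0.0289
```

```bash
bash chk.sh 10
```

```text
target [0.50265976 0.05798338 0.038     ] shift cm [-6.38 -0.07 -0.13] turn [ 0.0001  0.0008 -0.0006] TCP local mm [0.72 5.79] z 0.0367 rpy [3.1414e+00 8.0000e-04 1.8044e+00]
0.02891312759553043 [ 5.72 -4.8  -5.8 ] 9.8167
pointer -55.5 [17.85 45.44]
pointer -56.5 [17.87 50.05]
pointer -57.5 [17.84 51.47]
pointer -58.5 [17.88 43.72]
nose -62 [17.62 35.69]
nose -63 [17.88 45.62]
nose -64 [17.94 46.85]
```

View pics/scene10.png

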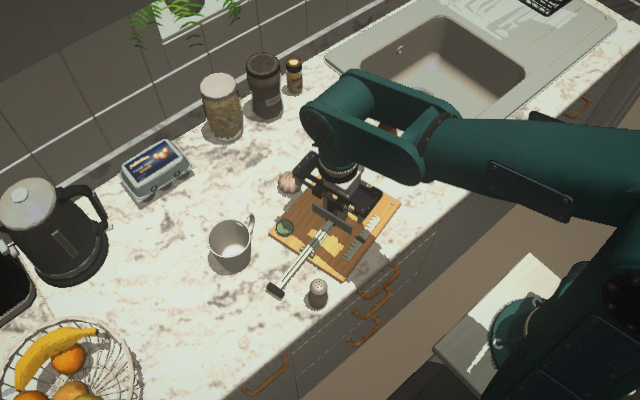

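View pics/s10z.png

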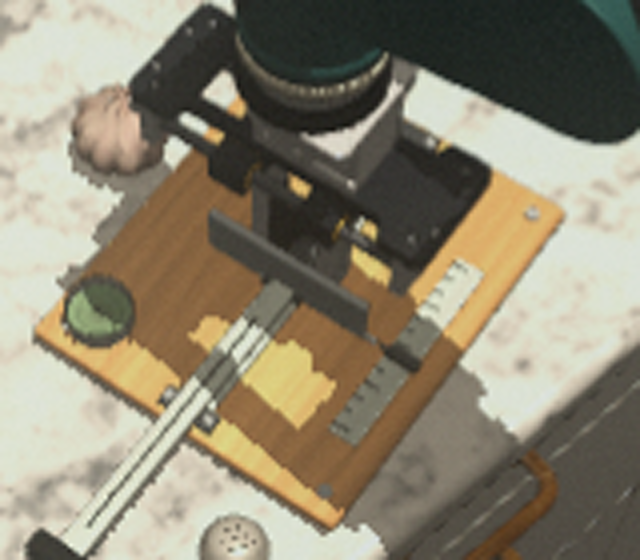

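The hold is steady, the pointer and nose are level, and the opening of 28.9 mm means the lever is shut. Nothing else has moved, so I'm handing in.

```bash
python3 -c "
from bench import job
print(job.close_job())"
```

```text
the job is handed in; nothing more can be done
None
```

I pushed the leg out about 57 mm with the lever open, lined the pointer up with the clip, then pinched the lever shut. I handed the job in at about 9.9 s, still holding the pinch and with the leg at the mark.

**Alignment:** In the last scene picture, the pointer is at 17.85 mm and the clip nose at 17.6–17.9 mm along the slide. The starting top view put the mark 0.5–1 mm further out. I went with the scene view, because the arm hid the mark from the top camera by then.

**During closing:** The leg read up to about 0.6 mm past the nose in the scene view, and it settled back level as the pinch came home.

**Lever and grip:** The fingers stopped at 28.9 mm, against 30 mm expected over a shut lever and plate. I put the extra 1.1 mm down to give in the pads and plate ribs, though I had no direct view of the lever to confirm it. The pose and opening stayed steady for a further 0.8 s, with about 10 N at the wrist.

**Other things:** The clip's measured position never changed. The mug, salt mill, garlic and candle look undisturbed in the last picture. The pepper mill and onion were behind the arm by then, so I couldn't see them; the tool crossed well above both.

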